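Lock the decorating wheel with its pin

TASK

Lock the decorating wheel so that it cannot turn: first take the wooden stick that was left standing in the lock bracket and stand it in the narrow clay tool tube, then turn the wheel by its post until the hole in its lug lines up with the bracket's hole, and push the long-headed lock pin down through both until it is fully home. The bowl must stay standing in the middle of the wheel, and leave the short pin, the jar and the cup where they are.

Things in the scene. Friction and masses are not known exactly. Their poses are not given: they have to be found in the camera images.
- stand: Fixed steel foot of the wheel. Origin on the bench (z 0) on the wheel's vertical turning axis. On its -y side, 160 mm from the axis, is the lock bracket: a 60 mm wide (x), 64 mm deep fork with an outer back wall (198 to 206 mm from the axis). Its upper jaw spans z 72 to 88 mm with a vertical 19 mm through hole; its lower jaw has a coaxial blind 19 mm hole from z 45 mm down to z 20 mm.
- bracket_hole (a point): Centre of the hole on the upper jaw's top face (88 mm above the bench). Axes as the stand's.
- wheel (a joint): Angle of the wheel head, rad, counter-clockwise from above positive; 0 = the lug's hole exactly under the bracket's hole. Starts at 0.5 to 1.3, so it is to be turned clockwise; friction (0.15 N m) holds it where it is left; about 1.5 N at the post turns it. Stops at -0.5 and 1.8, no stop at 0. The wheel is an aluminium disc 260 mm across, 16 mm thick, top face 66 mm above the bench. The lug cannot enter the bracket while something stands in the bracket's hole.
- lug_hole (a point): Centre, on the top face (z 66 mm), of the vertical 19 mm hole through the wheel's lug, a 44 mm wide, 16 mm thick tongue that sticks out from the rim; the hole is 160 mm from the axis. When lined up it lies in the bracket's fork, 22 mm straight below bracket_hole.
- handle (a point): Centre of the top of the wheel's turning post: upright steel post 22 mm across, 58 mm tall, standing on the wheel 105 mm from its axis, top 124 mm above the bench. Turns with the wheel.
- stick: Plain round wooden stick, 15 mm across, 150 mm long, 40 g; origin at the centre of its lower end, z axis along it to its upper end. It starts upright in the bracket's holes, its lower end 20 mm and top 170 mm above the bench.
- tube: Fixed terracotta tool tube, a narrow upright round tube 88 mm tall, 42 mm across at the top (64 mm at the foot), bore 28 mm at the top, its inner floor 8 mm above the bench. Origin at the centre of its underside on the bench. Empty at the start.
- lock_pin: Lock pin. Origin at the centre of the underside of its steel collar (30 mm across, 4 mm thick), z axis up. Below: steel shank 16 mm across, 62 mm long, its last 14 mm tapering to 8 mm. Above the collar: plain cylindrical wooden grip 26 mm across, 46 mm tall (top 50 mm above the origin). About 160 g. It starts upright in one of the pin block's two holes, collar on the block. Fully home when the collar sits on the bracket's upper jaw.
- short_pin: Bystander: short pin with a mushroom-shaped wooden head 42 mm across and 30 mm tall above a collar like the lock pin's; shank 16 mm across, only 30 mm long. Origin under its collar, z up. It stands in the block's other hole and stays there.
- pin_block: Fixed wooden block 64 (x) by 140 (y) by 75 mm tall; origin at the centre of its underside on the bench. Two vertical holes in its top, at y = -36 and +36 mm.
- bowl: Bystander: terracotta bowl 90 mm across, 55 mm tall, standing near the middle of the wheel head; origin at the centre of its underside. It rides round with the wheel.
- jar: Bystander: closed jar 56 mm across, 85 mm tall, on the bench; origin at the centre of its underside.
- cup: Bystander: white plastic cup 72 mm across, 80 mm tall, on the bench; origin at the centre of its underside.

How it is judged:
By the outcome, as a careful person would: the job done as asked, in the order asked, and still so for the second after the job is handed in, with the robot touching nothing.
It also fails if it takes over 70 s, if anything falls off the work surface, if the arm or the gripper's body presses on something with over 40 N, if the wrist force passes 120 N, or if a joint passes its speed limit or range.

ROBOT

A 7-joint arm with a two-finger parallel gripper is mounted at the origin on the work surface. World frame = base frame: x ahead of the robot, y to its left, z up, the work surface at z = 0. Lengths are in m, angles in rad, forces in N, time in s.
With the tool pointing down it reaches from about 0.4 to 0.85 m from the base axis. Payload 10.4 kg.
Tool frame: the origin (TCP) lies between the finger pads; the fingertips stand 11 mm ahead of it and the grasp point (between the pads) lies 8 mm behind it (tip_reach is the distance from the TCP to the fingertips, in m); z points along the fingers, y is the line along which they close (so a half turn about z gives the same grasp; the last joint's range is limited). The gripper opens to 85 mm and grips with 20 to 120 N. Pads are 22 mm wide; open, the fingers measure 114 mm over their backs; the gripper's body (76 mm by 85 mm) begins 54 mm behind the grasp point. The pads swing forward as they close: fully open they stand 13 mm farther back than shut.
Start: joints at [1.285, 0.332, -0.065, 1.46, 0.022, 1.35, -0.088], TCP at [0.162, -0.604, 0.242] pointing down, gripper open.
Joint ranges: [-2.6, 2.6], [-0.5, 2.12], [-1.47, 1.34], [0.16, 2.42], [-1.27, 4.41], [0.06, 2.06], [-2.6, 2.6]. Speed limits (rad/s): [2.22, 2.22, 2.79, 2.79, 3.14, 3.14, 3.14].

INTERFACE

Orientations are given as a unit quaternion [x, y, z, w].
In Python, from workcell import * gives the robot as it stands.
- The arm moves only by the shell command python3 -m inch 'ROWS' [OPENING] [FORCE]. ROWS is JSON, a list of rows, each an object with "slide": the shift along the world's x, y, z in m, a list of three; "yaw": the turn about the world's z in rad. A call has 1 to 20 rows; each row is the pose to reach, as a shift and turn from the pose commanded when the call began; what a row does not reach only later rows make up. A row lasts 1/12 s, in which the tool goes at most 41.7 mm and 7.16 degrees, less where a joint would pass 70% of its speed; a pose out of reach is approached as far as the arm can. A call with a gripper value outside its range is refused whole. OPENING is the closure in counts, from 0 (fully open) to 255 (shut), set as the call begins (- or left out, the last holds). The fingers move at their own pace and stop on an object; FORCE is the grip in N (left out, the last holds). Time passes only in rows, so rows that repeat a pose let the fingers close. It gives the time, the measured TCP pose, the force, the opening and the grip force at its end, in the units of the state.
- get_obs(): the state, without advancing time (a new reading comes with each control period).
- camera(name): name is "scene" or "top" or "wrist"; returns a dict with "frame" (384x512x3 uint8, red, green, blue), "fx", "fy", "cx", "cy" (pixels), "k1" (the pictures are not rectified: a ray, as slopes to the right and down, at radius r is drawn at 1 + k1 r^2 times it, then the intrinsics apply), "extrinsics" (4x4, takes a point from world to camera coordinates). Camera axes: x right, y down, z forward; pixel columns grow to the right and rows downward; lengths in m; the calibration is good to about 2 mm. A picture is of the moment at which its call begins. There is no depth.
- hand_in(): hands the job in; it is judged then, once.
The state is a dict: "clock": time; "joint_pos": joint angles; "joint_velocities": joint speeds; "tau": joint torques, N m; "position": TCP position; "ee_rot": TCP orientation; "ft_force": force on the tool from outside, world axes, zero at the start; "torque": the same for the moment, N m; "grip_width": opening from 0.0 (shut) to 1.0 (fully open); "grasp_force": force on a finger pad.
Only numpy, scipy, OpenCV 4.12 (cv2) and the standard library are available. Lean on these libraries where they do the work, as an engineer would, in place of code of your own. Each camera call takes 0.05 s, during which the arm holds its last target. There are 200 camera calls.

## Working session

There is one attempt and no reset: what is moved stays moved. The work goes in short steps, Python scripts to look and compute and a shell command to move; the robot and the scene stay as the last step left them, time stands still between calls to the robot, and variables do not carry over. Pictures are saved under pics/ and viewed, at most 10 in all, crops included, and the job is handed in when it is done.

```bash
ls; mkdir -p pics; cat > h.py <<'E'
from workcell import *
import numpy as np, cv2
def px2w(c,u,v,z):
    x=np.array([(u-c["cx"])/c["fx"],(v-c["cy"])/c["fy"]]); s=x.copy()
    for _ in range(20): s=x/(1+c["k1"]*(s@s))
    E=np.array(c["extrinsics"]);R=E[:3,:3];o=-R.T@E[:3,3];d=R.T@np.r_[s,1]
    return o+d*(z-o[2])/d[2]
def w2px(c,p):
    E=np.array(c["extrinsics"]);q=E[:3,:3]@p+E[:3,3];s=q[:2]/q[2];s=s*(1+c["k1"]*(s@s))
    return s*[c["fx"],c["fy"]]+[c["cx"],c["cy"]]
def snap(n,f):
    c=camera(n);cv2.imwrite("pics/"+f,c["frame"][:,:,::-1]);np.savez("pics/"+f+".npz",**{k:v for k,v in c.items()});return c
def load(f): return dict(np.load("pics/"+f+".npz"))
E
python3 - <<'E'
from h import *
for n in("top","scene"):
    c=snap(n,n+"1.png");E=np.array(c["extrinsics"]);print(n,-E[:3,:3].T@E[:3,3],c["fx"],c["k1"])
o=get_obs();print(o)
E
```

```text
pics
top [ 0.46884521 -0.03858848  1.04724637] 418.367847334944 0.012221482208694956
scene [ 0.94688243 -0.30857316  0.64218598] 354.7135576684685 -0.030616611838964195
{'clock': 0.1, 'joint_pos': array([ 1.28535891,  0.33279724, -0.06469686,  1.46084976,  0.02158936,
        1.34990499, -0.08845364]), 'joint_velocities': array([ 0.00098731, -0.00151559, -0.00029283, -0.00286501, -0.00116857,
       -0.00074826,  0.00062737]), 'tau': array([ 2.08378500e-03, -6.26747489e+01,  4.98803461e-02, -3.92433035e+01,
        1.64720218e-02,  6.94618531e-03, -1.56650577e-05]), 'position': array([ 0.1623043 , -0.60322589,  0.24160624]), 'ee_rot': array([ 9.91372846e-01,  1.31070518e-01, -1.06602890e-04, -6.23161567e-04]), 'ft_force': array([-0.47518096,  1.51170747, -0.05122776]), 'torque': array([0.04837676, 0.02473381, 0.01847573]), 'grasp_force': 0.0, 'grip_width': 0.9952979309690076}
```

View pics/top1.png

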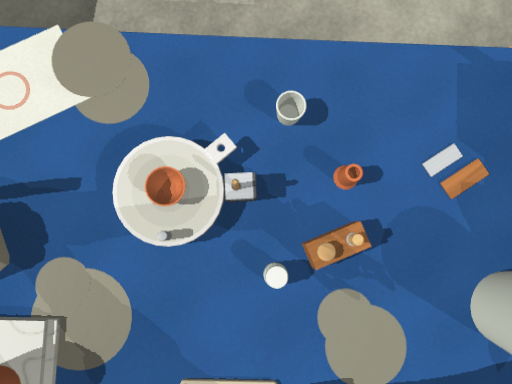

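View pics/scene1.png

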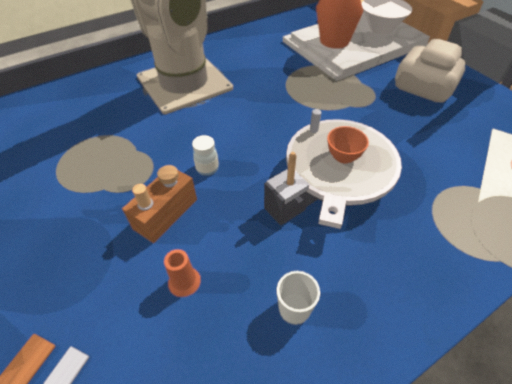

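The top view shows the wheel centred near (168,191), lug hole (221,148), stick in the bracket (235,182), tube (354,173), lock pin (356,240), mushroom pin (327,250), post (163,236), jar (276,276) and cup (291,107). I'll enlarge it for measuring.

```bash
python3 - <<'E'
from h import *
c=load("top1.png");f=c["frame"][:,:,::-1]
cv2.imwrite("pics/crop1.png",cv2.resize(f[130:280,200:400],None,fx=4,fy=4,interpolation=cv2.INTER_CUBIC))
for n,u,v,z in [("wheel",168,191,.066),("lug",221,148,.066),("stick",235,182,.17),("tube",354,173,.088),("pin",356,240,.125),("mush",327,250,.109),("post",163,236,.124),("jar",276,276,.085),("cup",291,107,.08),("bowl",166,186,.121),("right",490,310,.2),("brk",240,185,.088)]:
    p=px2w(c,u,v,z);print(n,p.round(3),np.hypot(*p[:2]).round(3))
E
```

```text
wheel [0.56  0.154 0.066] 0.581
lug [0.666 0.035 0.066] 0.667
stick [ 0.574 -0.005  0.17 ] 0.574
tube [ 0.614 -0.278  0.088] 0.674
pin [ 0.459 -0.274  0.125] 0.535
mush [ 0.435 -0.213  0.109] 0.484
post [0.456 0.149 0.124] 0.479
jar [ 0.372 -0.102  0.085] 0.386
cup [ 0.768 -0.128  0.08 ] 0.779
bowl [0.566 0.149 0.121] 0.585
right [ 0.328 -0.526  0.2  ] 0.62
brk [ 0.577 -0.014  0.088] 0.577
```

View pics/crop1.png

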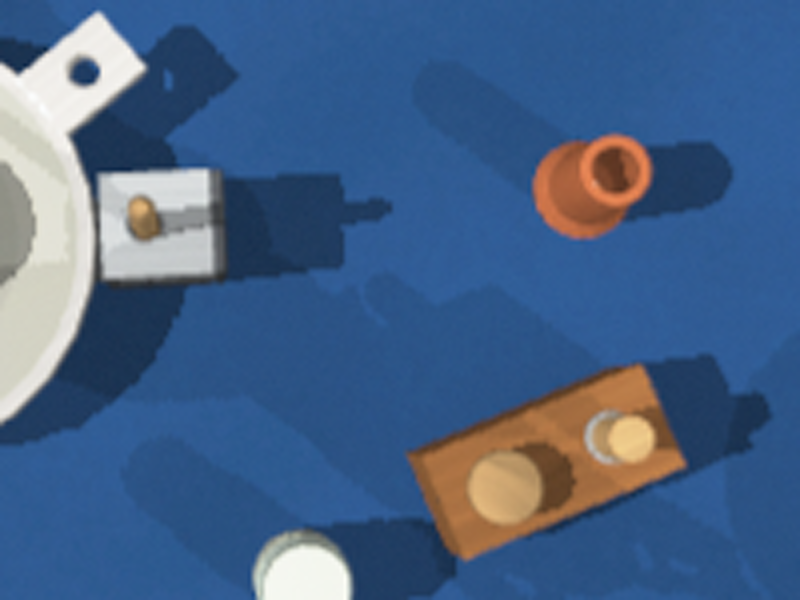

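The crop shows the stick top near crop (137,203), the tube bore at (612,172) and the plain-headed lock pin at (632,438). The larger mushroom head is at (505,488).

```bash
python3 - <<'E'
from h import *
c=load("top1.png");s=load("scene1.png")
cr=lambda x,y:(200+(x+.5)/4-.5,130+(y+.5)/4-.5)
for n,x,y,z in [("stick",137,203,.17),("tube",612,172,.088),("pin",632,438,.125),("lug",84,71,.066),("b1",98,173,.088),("b2",213,168,.088),("b3",218,275,.088),("b4",104,280,.088)]:
    p=px2w(c,*cr(x,y),z);print(n,p.round(4),"in scene",w2px(s,p).round(1))
f=c["frame"].astype(int);m=((f.min(2)>140)&(f.max(2)-f.min(2)<45)).astype(np.uint8);m[:, :100]=0;m[:,226:]=0;m[:130]=0;m[255:]=0
m=cv2.morphologyEx(m,cv2.MORPH_OPEN,np.ones((3,3)))
k=cv2.findContours(m,0,1)[0];k=max(k,key=cv2.contourArea)[:,0]
P=np.array([px2w(c,*q,.066)[:2] for q in k])
ctr=np.array([.56,.154])
for _ in range(20):
    r=np.hypot(*(P-ctr).T);P=P[abs(r-.13)<.008] if _ >5 else P[abs(r-.13)<.02]
    A=np.c_[2*P,np.ones(len(P))];w=np.linalg.lstsq(A,(P**2).sum(1),rcond=None)[0];ctr=w[:2]
print("axis",ctr,"r",np.sqrt(w[2]+ctr@ctr),len(P), "post",px2w(c,163,236,.124))
E
```

```text
stick [ 0.5771 -0.0028  0.17  ] in scene [294.3 154.1]
tube [ 0.6143 -0.2748  0.088 ] in scene [176.6 259.4]
pin [ 0.461  -0.2779  0.125 ] in scene [139.  189.4]
lug [0.6678 0.0356 0.066 ] in scene [332.6 210.8]
b1 [0.6039 0.0236 0.088 ] in scene [309.7 185.6]
b2 [ 0.609  -0.0426  0.088 ] in scene [284.4 201. ]
b3 [ 0.547  -0.0474  0.088 ] in scene [265.4 181.9]
b4 [0.5421 0.0179 0.088 ] in scene [289.9 168. ]
axis [0.5618936  0.15434618] r 0.12841566123379686 304 post [0.45571938 0.14885421 0.124     ]
```

```bash
T='x'; python3 -m inch '[{"slide":[0.04,0.05,0.02],"yaw":0},{"slide":[0.07,0.09,0.02],"yaw":0},{"slide":[0.41,0.6,0.02],"yaw":0},{"slide":[0.41,0.6,0.02],"yaw":0},{"slide":[0.41,0.6,0.02],"yaw":0},{"slide":[0.41,0.6,0.02],"yaw":0},{"slide":[0.41,0.6,0.02],"yaw":0},{"slide":[0.41,0.6,0.02],"yaw":0},{"slide":[0.41,0.6,0.02],"yaw":0},{"slide":[0.41,0.6,0.02],"yaw":0},{"slide":[0.41,0.6,0.02],"yaw":0},{"slide":[0.41,0.6,0.02],"yaw":0},{"slide":[0.41,0.6,0.02],"yaw":0},{"slide":[0.41,0.6,0.02],"yaw":0},{"slide":[0.41,0.6,0.02],"yaw":0},{"slide":[0.41,0.6,0.02],"yaw":0},{"slide":[0.41,0.6,0.02],"yaw":0},{"slide":[0.41,0.6,0.02],"yaw":0},{"slide":[0.41,0.6,0.02],"yaw":0},{"slide":[0.41,0.6,0.02],"yaw":0}]' 0 30
python3 - <<'E'
from h import *
c=snap("wrist","w1.png");o=get_obs();print(o["clock"],o["position"],o["ee_rot"],o["joint_pos"])
for p in ([.577,-.003,.17],[.574,-.005,.088]):print(w2px(c,np.array(p)))
E
```

```text
clock: 1.77
position: [0.5724, -0.0022, 0.2616]
ee_rot: [0.991, 0.132, -0.001, -0.0]
ft_force: [-0.3, -0.7, 0.1]
grip_width: 1.001
grasp_force: 0.0
1.8167 [ 0.57215388 -0.00377588  0.26178006] [ 9.91355393e-01  1.31202802e-01 -5.55556680e-04 -1.41734451e-05] [ 0.46741247  0.26898661 -0.64737826  1.54783811  0.16387775  1.38094783
 -1.50144655]
[254.85364219 196.06292252]
[255.6228413 176.8835101]
```

View pics/w1.png

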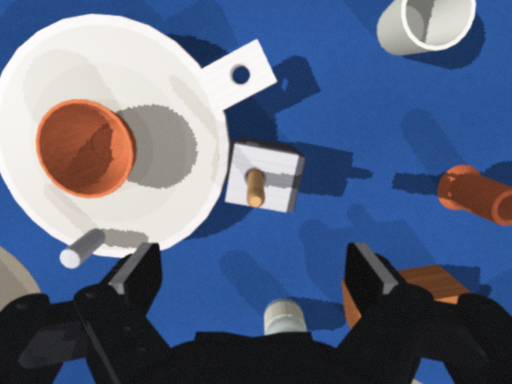

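The wrist view shows the stick top at about (257,199), within 2–3 px of my prediction, the post top at (70,257) and the lug hole at (240,75).

```bash
python3 - <<'E'
from h import *
c=load("w1.png")
for n,u,v,z in [("stick",257,199,.17),("post",70,257,.124),("lug",240,75,.066),("tubetop",493,207,.088)]:print(n,px2w(c,u,v,z).round(4))
E
python3 -m inch '[{"slide":[0.005,-0.001,-0.04],"yaw":0},{"slide":[0.005,-0.001,-0.08],"yaw":0},{"slide":[0.005,-0.001,-0.115],"yaw":0},{"slide":[0.005,-0.001,-0.118],"yaw":0},{"slide":[0.005,-0.001,-0.118],"yaw":0}]'
python3 -m inch '[{"slide":[0,0,0],"yaw":0},{"slide":[0,0,0],"yaw":0},{"slide":[0,0,0],"yaw":0},{"slide":[0,0,0],"yaw":0},{"slide":[0,0,0],"yaw":0},{"slide":[0,0,0],"yaw":0},{"slide":[0,0,0],"yaw":0},{"slide":[0,0,0],"yaw":0},{"slide":[0,0,0],"yaw":0},{"slide":[0,0,0],"yaw":0}]' 255 30
```

```text
stick [ 0.5752 -0.0051  0.17  ]
post [0.4576 0.1509 0.124 ]
lug [0.6652 0.0359 0.066 ]
tubetop [ 0.6092 -0.2575  0.088 ]
clock: 2.23
position: [0.576, -0.0061, 0.1433]
ee_rot: [0.991, 0.13, -0.002, -0.0]
ft_force: [1.1, 0.4, 1.6]
grip_width: 1.001
grasp_force: 0.0
clock: 3.07
position: [0.5778, -0.0041, 0.145]
ee_rot: [0.991, 0.131, 0.001, -0.0]
ft_force: [0.1, 1.2, 5.4]
grip_width: 0.164
grasp_force: 29.4
```

```bash
python3 -m inch '[{"slide":[0,0,0.02],"yaw":0},{"slide":[0,0,0.05],"yaw":0},{"slide":[0,0,0.085],"yaw":0},{"slide":[0,0,0.105],"yaw":0},{"slide":[0.005,-0.036,0.105],"yaw":0},{"slide":[0.01,-0.075,0.105],"yaw":0},{"slide":[0.015,-0.115,0.105],"yaw":0},{"slide":[0.02,-0.155,0.105],"yaw":0},{"slide":[0.026,-0.195,0.105],"yaw":0},{"slide":[0.031,-0.235,0.105],"yaw":0},{"slide":[0.036,-0.271,0.105],"yaw":0},{"slide":[0.036,-0.271,0.105],"yaw":0},{"slide":[0.036,-0.271,0.105],"yaw":0},{"slide":[0.036,-0.271,0.105],"yaw":0}]'
python3 - <<'E'
from h import *
a=snap("scene","s2.png");b=snap("wrist","w2.png");o=get_obs();print(o["position"])
A=cv2.resize(a["frame"][120:310,110:260],None,fx=3,fy=3,interpolation=2)[:384*3//2]
A=cv2.resize(a["frame"][120:320,110:260],(288,384),interpolation=2)
cv2.imwrite("pics/c2.png",np.hstack([A,b["frame"]])[:,:,::-1])
E
```

```text
clock: 4.23
position: [0.6133, -0.2751, 0.2488]
ee_rot: [0.991, 0.131, -0.0, -0.0]
ft_force: [-0.2, 0.3, -1.4]
grip_width: 0.166
grasp_force: 29.7
[ 0.61365631 -0.273932    0.24938611]
```

View pics/c2.png

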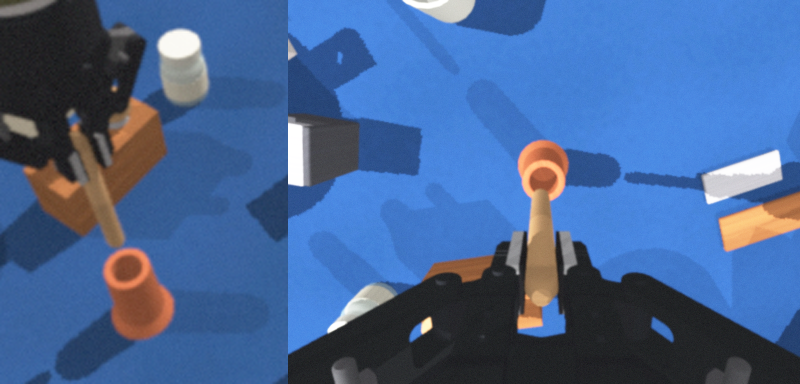

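The left half shows the stick's lower end at scene pixel about (171,245). The right half shows the tube rim at wrist pixel (255,179), with the stick end at about (253,192).

```bash
python3 - <<'E'
from h import *
s=load("s2.png");w=load("w2.png");p=get_obs()["position"]
from scipy.optimize import least_squares
def tri(a,b):return least_squares(lambda X:np.r_[w2px(s,X)-a,w2px(w,X)-b],[.61,-.27,.1]).x
print("tube wrist",px2w(w,255,179,.088),"scene",px2w(s,110+130/1.92,120+268/1.92,.088))
for z in(.115,.125,.135,.27):
    q=np.r_[p[:2],z];print(z,w2px(w,q),w2px(s,q))
print("stick bottom",tri([171,244],[252.5,195]))
E
```

```text
tube wrist [ 0.61576285 -0.27624319  0.088     ] scene [ 0.61577086 -0.27324478  0.088     ]
0.115 [252.00152524 187.35236991] [173.8935091  251.08862271]
0.125 [251.95331433 190.25508756] [172.74440984 248.07404262]
0.135 [251.90146159 193.37775027] [171.56543747 244.97953995]
0.27 [250.42628724 282.51297442] [152.02845088 193.46940753]
stick bottom [ 0.61331386 -0.27447357  0.13806322]
```

```bash
python3 -m inch '[{"slide":[0.002,-0.001,-0.03],"yaw":0},{"slide":[0.002,-0.001,-0.06],"yaw":0},{"slide":[0.002,-0.001,-0.09],"yaw":0},{"slide":[0.002,-0.001,-0.11],"yaw":0},{"slide":[0.002,-0.001,-0.11],"yaw":0},{"slide":[0.002,-0.001,-0.11],"yaw":0}]'
python3 -m inch '[{"slide":[0,0,-0.003],"yaw":0},{"slide":[0,0,-0.006],"yaw":0},{"slide":[0,0,-0.006],"yaw":0}]'
```

```text
clock: 4.83
position: [0.6153, -0.2754, 0.1394]
ee_rot: [0.991, 0.132, -0.0, -0.0]
ft_force: [0.0, -0.4, -0.5]
grip_width: 0.164
grasp_force: 29.7
clock: 5.08
position: [0.6158, -0.2765, 0.1342]
ee_rot: [0.991, 0.131, 0.001, 0.0]
ft_force: [-0.7, -0.1, -0.5]
grip_width: 0.158
grasp_force: 29.7
```

```bash
python3 -m inch '[{"slide":[0,0,0],"yaw":0},{"slide":[0,0,0],"yaw":0},{"slide":[0,0,0],"yaw":0},{"slide":[0,0,0],"yaw":0},{"slide":[0,0,0.03],"yaw":0},{"slide":[0,0,0.07],"yaw":0},{"slide":[0,0,0.11],"yaw":0},{"slide":[0,0,0.11],"yaw":0}]' 0
python3 -m inch '[{"slide":[-0.02,0.04,0],"yaw":0.12},{"slide":[-0.16,0.428,0],"yaw":2.92},{"slide":[-0.16,0.428,0],"yaw":2.92},{"slide":[-0.16,0.428,0],"yaw":2.92},{"slide":[-0.16,0.428,0],"yaw":2.92},{"slide":[-0.16,0.428,0],"yaw":2.92},{"slide":[-0.16,0.428,0],"yaw":2.92},{"slide":[-0.16,0.428,0],"yaw":2.92},{"slide":[-0.16,0.428,0],"yaw":2.92},{"slide":[-0.16,0.428,0],"yaw":2.92},{"slide":[-0.16,0.428,0],"yaw":2.92},{"slide":[-0.16,0.428,0],"yaw":2.92},{"slide":[-0.16,0.428,0],"yaw":2.92},{"slide":[-0.16,0.428,0],"yaw":2.92},{"slide":[-0.16,0.428,0],"yaw":2.92},{"slide":[-0.16,0.428,0],"yaw":2.92},{"slide":[-0.16,0.428,0],"yaw":2.92},{"slide":[-0.16,0.428,0],"yaw":2.92},{"slide":[-0.16,0.428,0],"yaw":2.92},{"slide":[-0.16,0.428,0],"yaw":2.92}]'
python3 - <<'E'
from h import *
o=get_obs();print(o["position"],o["joint_pos"][6],o["ee_rot"])
E
```

```text
clock: 5.75
position: [0.6183, -0.2771, 0.2528]
ee_rot: [0.991, 0.131, 0.005, 0.003]
ft_force: [1.4, -0.4, 1.2]
grip_width: 1.004
grasp_force: 0.0
clock: 7.42
position: [0.4554, 0.1515, 0.2434]
ee_rot: [0.188, 0.982, 0.0, 0.0]
ft_force: [0.2, -0.9, 0.4]
grip_width: 0.998
grasp_force: 0.0
[0.45541708 0.15149607 0.24340303] 0.7216179462687281 [1.87644597e-01 9.82236949e-01 1.46112598e-06 2.83726646e-04]
```

```bash
python3 -m inch '[{"slide":[0.001,-0.001,0],"yaw":0.12},{"slide":[0.001,-0.001,0],"yaw":0.24},{"slide":[0.001,-0.001,0],"yaw":0.36},{"slide":[0.001,-0.001,0],"yaw":0.42},{"slide":[0.001,-0.001,0],"yaw":0.42}]'
python3 - <<'E'
from h import *
a=snap("scene","s3.png");b=snap("wrist","w3.png");o=get_obs();print(o["position"],o["joint_pos"][6],o["ee_rot"])
A=cv2.resize(a["frame"][180:320,120:225],(288,384),interpolation=2)
cv2.imwrite("pics/c3.png",np.hstack([A,b["frame"]])[:,:,::-1])
print(w2px(b,np.array([.4567,.15,.124])),w2px(b,np.array([.667,.0357,.066])))
E
```

```text
clock: 7.83
position: [0.4564, 0.1505, 0.2434]
ee_rot: [-0.02, 1.0, -0.0, 0.0]
ft_force: [-0.1, 0.2, 0.9]
grip_width: 0.995
grasp_force: 0.0
[0.4564076  0.15041975 0.24336844] 1.1287696261773081 [-1.68217163e-02  9.99858496e-01 -2.73583016e-05  1.31593295e-04]
[253.4892722 192.3361124] [153.46590456 343.60396012]
```

View pics/c3.png

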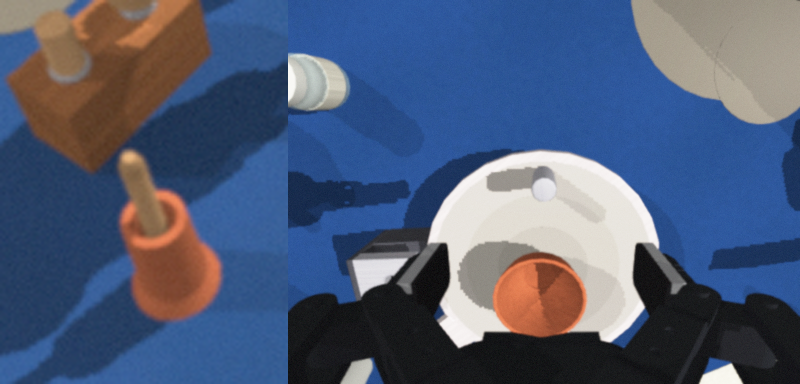

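The stick stands in the tube. In the wrist view the post top is at (255,189), about where predicted, so I descend, grip it, and compute the arc.

```bash
python3 -m inch '[{"slide":[0,0,-0.04],"yaw":0},{"slide":[0,0,-0.08],"yaw":0},{"slide":[0,0,-0.12],"yaw":0},{"slide":[0,0,-0.145],"yaw":0},{"slide":[0,0,-0.145],"yaw":0},{"slide":[0,0,-0.145],"yaw":0}]'
python3 -m inch '[{"slide":[0,0,0],"yaw":0},{"slide":[0,0,0],"yaw":0},{"slide":[0,0,0],"yaw":0},{"slide":[0,0,0],"yaw":0},{"slide":[0,0,0],"yaw":0},{"slide":[0,0,0],"yaw":0},{"slide":[0,0,0],"yaw":0},{"slide":[0,0,0],"yaw":0}]' 255 25
python3 - <<'E'
from h import *
p=get_obs()["position"][:2];print(p)
r=np.array([-.1053,-.0045])
for t in np.arange(.08,.73,.08):
    c,s=np.cos(-t),np.sin(-t);print(t.round(2),(np.array([[c,-s],[s,c]])@r-r).round(4))
E
```

```text
clock: 8.43
position: [0.4558, 0.1507, 0.0983]
ee_rot: [-0.018, 1.0, 0.0, -0.001]
ft_force: [0.9, 0.4, 0.8]
grip_width: 1.001
grasp_force: 0.0
clock: 9.1
position: [0.4569, 0.1506, 0.0992]
ee_rot: [-0.018, 1.0, -0.0, 0.001]
ft_force: [-1.7, -0.2, 7.1]
grip_width: 0.247
grasp_force: 25.1
[0.45685914 0.15059101]
0.08 [-0.      0.0084]
0.16 [0.0006 0.0168]
0.24 [0.0019 0.0252]
0.32 [0.0039 0.0334]
0.4 [0.0066 0.0414]
0.48 [0.0098 0.0491]
0.56 [0.0137 0.0566]
0.64 [0.0182 0.0638]
0.72 [0.0232 0.0706]
```

```bash
python3 -m inch '[{"slide":[0,0.004,0],"yaw":-0.04},{"slide":[0,0.0084,0],"yaw":-0.08},{"slide":[0.0006,0.0168,0],"yaw":-0.16},{"slide":[0.0019,0.0252,0],"yaw":-0.24},{"slide":[0.0039,0.0334,0],"yaw":-0.32},{"slide":[0.0066,0.0414,0],"yaw":-0.4},{"slide":[0.0098,0.0491,0],"yaw":-0.48},{"slide":[0.0137,0.0566,0],"yaw":-0.56},{"slide":[0.016,0.0602,0],"yaw":-0.6},{"slide":[0.0182,0.0638,0],"yaw":-0.64},{"slide":[0.0182,0.0638,0],"yaw":-0.64},{"slide":[0.0182,0.0638,0],"yaw":-0.64}]'
python3 - <<'E'
from h import *
a=snap("scene","s4.png");b=snap("top","t4.png")
A=cv2.resize(a["frame"][150:230,250:350],(400,320),interpolation=2)
B=cv2.resize(b["frame"][150:230,190:290],(400,320),interpolation=2)
cv2.imwrite("pics/c4.png",np.hstack([A,B])[:,:,::-1])
E
```

```text
clock: 10.1
position: [0.4751, 0.2144, 0.0992]
ee_rot: [0.298, 0.955, 0.0, 0.0]
ft_force: [-1.3, -1.3, 8.2]
grip_width: 0.25
grasp_force: 25.6
```

View pics/c4.png

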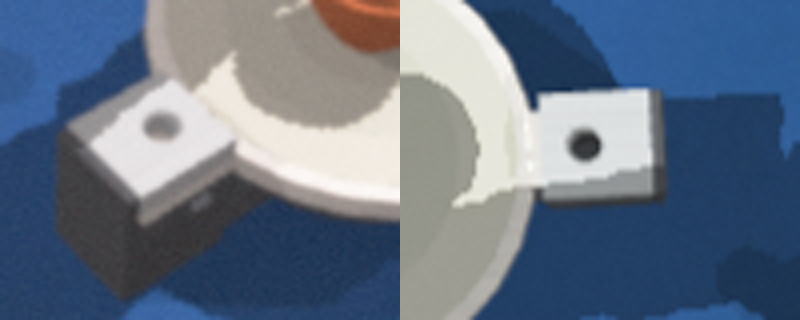

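The right half (top view) shows the lug's edges at crop rows ~108–188 entering the jaw, which spans rows 92–203. The bracket hole is at crop (185,145). Now to put numbers on the alignment.

```bash
python3 - <<'E'
from h import *
b=load("t4.png");ax=np.array([.5619,.1543]);
P=lambda x,y,z:px2w(b,190+(x+.5)/4-.5,150+(y+.5)/4-.5,z)
h=P(185,145,.088);print("hole",h)
g=b["frame"].astype(int)
print("col 223..226 red, rows 172-202");
for u in(222,223,224):print(u,g[172:202,u,0])
e=[P(134,108,.066),P(134,188,.066)]
m=(e[0]+e[1])[:2]/2
ang=lambda q:np.arctan2(*(q[:2]-ax)[::-1])
print(e,"lug width",np.hypot(*(e[0]-e[1])[:2]),"lug ang",ang(m),"bracket ang",ang(h))
# hole patch
print(g[182:191,231:242].sum(2)//3)
E
```

```text
hole [ 0.5745858  -0.00448556  0.088     ]
col 223..226 red, rows 172-202
222 [ 30  31  49  79 101 155 220 234 235 239 239 240 243 243 243 237 231 231
 243 250 245 234 233 233 201 166 175 176 167 147]
223 [ 27  27  27  27  31 109 204 231 231 232 234 234 235 236 236 233 232 233
 237 241 237 234 234 234 195 125 117 112 100  79]
224 [ 28  86 113 114 115 150 209 228 229 230 231 231 230 233 233 233 232 233
 236 235 233 234 234 234 191  96  67  62  49  37]
[array([0.59798714, 0.02707292, 0.066     ]), array([0.55067138, 0.02529408, 0.066     ])] lug width 0.04734919385293435 lug ang -1.4740836860326145 bracket ang -1.4910729966168952
[[222 206 177 157 145 145 149 179 214 222 224]
 [217 186 136 106  84  81  80 108 180 219 224]
 [198 154 110  74  53  47  50  53 112 200 222]
 [183 132  80  52  47  50  53  52  54 171 217]
 [189 124  63  53  56  59  58  57  56 158 212]
 [195 130  68  58  59  59  60  58  59 178 218]
 [215 163 101  65  58  59  58  59 117 204 223]
 [225 209 157 112  80  74  90 136 181 217 223]
 [225 225 210 186 163 160 169 204 218 224 224]]
```

```bash
python3 -m inch '[{"slide":[0.0007,0.001,0],"yaw":-0.012},{"slide":[0.0007,0.001,0],"yaw":-0.012},{"slide":[0.0007,0.001,0],"yaw":-0.012}]'
python3 -m inch '[{"slide":[0,0,0],"yaw":0},{"slide":[0,0,0],"yaw":0},{"slide":[0,0,0],"yaw":0},{"slide":[0,0,0],"yaw":0},{"slide":[0,0,0.04],"yaw":0},{"slide":[0,0,0.08],"yaw":0},{"slide":[0,0,0.12],"yaw":0},{"slide":[0,0,0.14],"yaw":0}]' 0
python3 -m inch '[{"slide":[-0.001,-0.04,0],"yaw":-0.1},{"slide":[-0.002,-0.08,0],"yaw":-0.2},{"slide":[-0.004,-0.12,0],"yaw":-0.3},{"slide":[-0.005,-0.16,0],"yaw":-0.4},{"slide":[-0.006,-0.2,0],"yaw":-0.5},{"slide":[-0.008,-0.24,0],"yaw":-0.57},{"slide":[-0.009,-0.28,0],"yaw":-0.57},{"slide":[-0.01,-0.32,0],"yaw":-0.57},{"slide":[-0.011,-0.36,0],"yaw":-0.57},{"slide":[-0.012,-0.4,0],"yaw":-0.57},{"slide":[-0.013,-0.44,0],"yaw":-0.57},{"slide":[-0.014,-0.48,0],"yaw":-0.57},{"slide":[-0.015,-0.493,0],"yaw":-0.57},{"slide":[-0.015,-0.493,0],"yaw":-0.57},{"slide":[-0.015,-0.493,0],"yaw":-0.57}]'
python3 - <<'E'
from h import *
b=snap("wrist","w5.png");t=snap("top","t5.png");o=get_obs();print(o["position"],o["joint_pos"][6],o["ee_rot"])
B=cv2.resize(t["frame"][150:246,190:262],(288,384),interpolation=2)
cv2.imwrite("pics/c5.png",np.hstack([B,b["frame"]])[:,:,::-1])
print(w2px(b,np.array([.461,-.278,.125])))
E
```

```text
clock: 10.45
position: [0.4756, 0.2152, 0.0992]
ee_rot: [0.304, 0.953, 0.0, 0.0]
ft_force: [-2.4, -2.2, 7.4]
grip_width: 0.247
grasp_force: 25.6
clock: 11.12
position: [0.4761, 0.2163, 0.2429]
ee_rot: [0.303, 0.953, 0.001, 0.002]
ft_force: [0.5, 0.1, -0.1]
grip_width: 1.001
grasp_force: 0.0
clock: 12.37
position: [0.4601, -0.2778, 0.2379]
ee_rot: [0.559, 0.829, 0.0, -0.0]
ft_force: [-0.1, 0.5, -0.1]
grip_width: 1.0
grasp_force: 0.0
[ 0.46074089 -0.2761376   0.23832455] 0.7753743810600044 [ 5.57934178e-01  8.29885146e-01  2.85639334e-04 -1.25563242e-04]
[254.25820603 193.99446891]
```

View pics/c5.png

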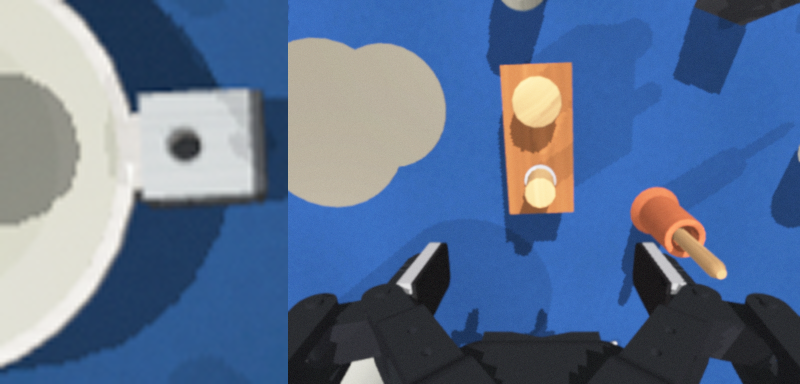

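The lock pin head is centred between the fingers at wrist (252,192) and the block is square to the gripper. In the top crop the lug stays centred in the jaw. Next I grasp the pin and lift it.

```bash
python3 -m inch '[{"slide":[0.0005,-0.001,-0.04],"yaw":0},{"slide":[0.0005,-0.001,-0.08],"yaw":0},{"slide":[0.0005,-0.001,-0.12],"yaw":0},{"slide":[0.0005,-0.001,-0.138],"yaw":0},{"slide":[0.0005,-0.001,-0.138],"yaw":0},{"slide":[0.0005,-0.001,-0.138],"yaw":0}]'
python3 -m inch '[{"slide":[0,0,0],"yaw":0},{"slide":[0,0,0],"yaw":0},{"slide":[0,0,0],"yaw":0},{"slide":[0,0,0],"yaw":0},{"slide":[0,0,0],"yaw":0},{"slide":[0,0,0],"yaw":0},{"slide":[0,0,0],"yaw":0},{"slide":[0,0,0],"yaw":0}]' 255 60
python3 -m inch '[{"slide":[0,0,0.02],"yaw":0},{"slide":[0,0,0.05],"yaw":0},{"slide":[0,0,0.085],"yaw":0},{"slide":[0,0,0.1],"yaw":0},{"slide":[0,0,0.1],"yaw":0}]'
```

```text
clock: 12.97
position: [0.4611, -0.2774, 0.1006]
ee_rot: [0.558, 0.83, 0.0, -0.0]
ft_force: [0.6, 0.4, 0.7]
grip_width: 0.998
grasp_force: 0.0
clock: 13.63
position: [0.4611, -0.279, 0.1013]
ee_rot: [0.559, 0.829, -0.0, 0.001]
ft_force: [-2.2, -0.1, 6.5]
grip_width: 0.286
grasp_force: 58.6
clock: 14.05
position: [0.4625, -0.2795, 0.2046]
ee_rot: [0.559, 0.829, 0.0, 0.003]
ft_force: [0.7, -0.4, -1.9]
grip_width: 0.292
grasp_force: 59.7
```

```bash
python3 -m inch '[{"slide":[0.008,0.02,0.02],"yaw":0},{"slide":[0.022,0.055,0.02],"yaw":0},{"slide":[0.037,0.09,0.02],"yaw":0},{"slide":[0.052,0.127,0.02],"yaw":0},{"slide":[0.067,0.164,0.02],"yaw":0},{"slide":[0.082,0.2,0.02],"yaw":0},{"slide":[0.097,0.237,0.015],"yaw":0},{"slide":[0.112,0.274,0.0],"yaw":0},{"slide":[0.112,0.274,0.0],"yaw":0},{"slide":[0.112,0.274,0.0],"yaw":0}]'
python3 - <<'E'
from h import *
b=snap("wrist","w6.png");s=snap("scene","s6.png");o=get_obs();p=o["position"];print(p,o["ee_rot"])
A=cv2.resize(s["frame"][120:240,235:325],(288,384),interpolation=2)
cv2.imwrite("pics/c6.png",np.hstack([A,b["frame"]])[:,:,::-1])
for z in(p[2]-.088,.088):print(w2px(b,np.r_[p[:2],z]),w2px(s,np.r_[p[:2],z]))
print("hole",w2px(b,np.array([.5746,-.0045,.088])),w2px(s,np.array([.5746,-.0045,.088])))
E
```

```text
clock: 14.88
position: [0.5721, -0.0015, 0.1982]
ee_rot: [0.557, 0.831, -0.0, -0.002]
ft_force: [-0.4, -0.2, -1.1]
grip_width: 0.289
grasp_force: 59.7
[ 0.57234698 -0.00539869  0.19934766] [ 5.58880797e-01  8.29247659e-01 -5.07197933e-04 -5.64290319e-04]
[252.00820078 207.78405589] [289.83602747 173.93946948]
[252.15761187 198.92553374] [289.15902924 181.51904082]
hole [255.15216967 198.95582786] [290.14581556 182.04165129]
```

View pics/c6.png

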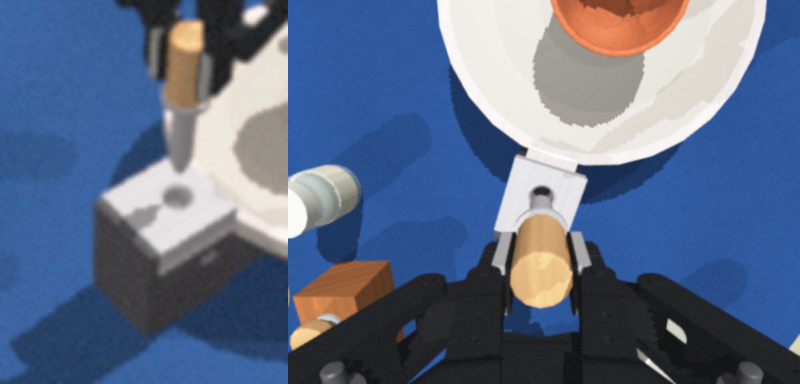

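The left half shows the pin tip about 1 mm or less from the line above the hole (scene: tip (291.6,173), hole (290.6,182)). In the wrist view the hole is at about (254,198). I'll lower the pin in stages and watch the force.

```bash
python3 -m inch '[{"slide":[0.0005,0,-0.01],"yaw":0},{"slide":[0.0005,0,-0.02],"yaw":0},{"slide":[0.0005,0,-0.028],"yaw":0},{"slide":[0.0005,0,-0.034],"yaw":0},{"slide":[0.0005,0,-0.034],"yaw":0},{"slide":[0.0005,0,-0.034],"yaw":0}]'
python3 -m inch '[{"slide":[0,0,-0.005],"yaw":0},{"slide":[0,0,-0.01],"yaw":0},{"slide":[0,0,-0.012],"yaw":0},{"slide":[0,0,-0.012],"yaw":0}]'
```

```text
clock: 15.48
position: [0.573, -0.005, 0.1659]
ee_rot: [0.559, 0.829, -0.0, -0.0]
ft_force: [-0.4, 0.3, -0.7]
grip_width: 0.288
grasp_force: 59.8
clock: 15.82
position: [0.5731, -0.0048, 0.1538]
ee_rot: [0.559, 0.829, -0.0, -0.0]
ft_force: [-0.1, -1.5, -1.9]
grip_width: 0.288
grasp_force: 59.7
```

```bash
python3 -m inch '[{"slide":[0,0,-0.005],"yaw":0},{"slide":[0,0,-0.01],"yaw":0},{"slide":[0,0,-0.015],"yaw":0},{"slide":[0,0,-0.015],"yaw":0}]'
python3 -m inch '[{"slide":[0,0,-0.005],"yaw":0},{"slide":[0,0,-0.01],"yaw":0},{"slide":[0,0,-0.015],"yaw":0},{"slide":[0,0,-0.015],"yaw":0}]'
```

```text
clock: 16.15
position: [0.573, -0.0049, 0.1382]
ee_rot: [0.559, 0.829, -0.0, -0.0]
ft_force: [0.7, -1.0, -2.3]
grip_width: 0.288
grasp_force: 59.6
clock: 16.48
position: [0.573, -0.0049, 0.1232]
ee_rot: [0.559, 0.829, -0.0, -0.0]
ft_force: [1.0, -0.7, -2.3]
grip_width: 0.287
grasp_force: 59.6
```

Smooth so far; home is expected near TCP z of about 0.114.

```bash
python3 -m inch '[{"slide":[0,0,-0.004],"yaw":0},{"slide":[0,0,-0.008],"yaw":0},{"slide":[0,0,-0.01],"yaw":0},{"slide":[0,0,-0.01],"yaw":0}]'
```

```text
clock: 16.82
position: [0.5732, -0.0047, 0.1144]
ee_rot: [0.559, 0.829, -0.0, -0.0]
ft_force: [-0.2, -0.9, 0.1]
grip_width: 0.286
grasp_force: 59.8
```

```bash
python3 -m inch '[{"slide":[0,0,-0.002],"yaw":0},{"slide":[0,0,-0.003],"yaw":0},{"slide":[0,0,-0.003],"yaw":0}]'
```

```text
clock: 17.07
position: [0.5734, -0.0048, 0.1142]
ee_rot: [0.559, 0.829, -0.001, 0.001]
ft_force: [-14.5, -2.1, 29.7]
grip_width: 0.289
grasp_force: 63.3
```

```bash
python3 -m inch '[{"slide":[0,0,0.003],"yaw":0},{"slide":[0,0,0.003],"yaw":0}]'
python3 -m inch '[{"slide":[0,0,0],"yaw":0},{"slide":[0,0,0],"yaw":0},{"slide":[0,0,0],"yaw":0},{"slide":[0,0,0],"yaw":0},{"slide":[0,0,0],"yaw":0},{"slide":[0,0,0.03],"yaw":0},{"slide":[0,0,0.07],"yaw":0},{"slide":[0,0,0.11],"yaw":0},{"slide":[-0.04,0,0.13],"yaw":0},{"slide":[-0.08,0,0.14],"yaw":0},{"slide":[-0.11,0,0.15],"yaw":0},{"slide":[-0.11,0,0.15],"yaw":0}]' 0
python3 - <<'E'
from h import *
s=snap("scene","s7.png");b=snap("wrist","w7.png")
A=cv2.resize(s["frame"][120:240,235:325],(288,384),interpolation=2)
cv2.imwrite("pics/c7.png",np.hstack([A,s["frame"]])[:,:,::-1])
E
```

```text
clock: 17.23
position: [0.5736, -0.0047, 0.115]
ee_rot: [0.559, 0.829, 0.0, 0.001]
ft_force: [0.2, -0.1, -1.7]
grip_width: 0.285
grasp_force: 59.8
clock: 18.23
position: [0.4602, -0.0044, 0.267]
ee_rot: [0.559, 0.829, -0.001, 0.002]
ft_force: [1.8, -0.1, 0.7]
grip_width: 1.0
grasp_force: 0.0
```

View pics/c7.png

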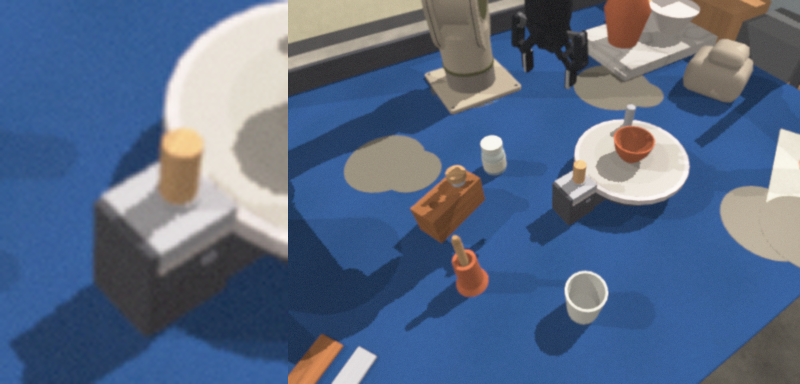

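```bash
python3 - <<'E'
from h import *
s=load("s7.png")
for z in(.088,.092,.138,.141):print(z,w2px(s,np.array([.5745,-.0045,z])))
g=cv2.cvtColor(s["frame"],cv2.COLOR_RGB2GRAY);u=292
print([tuple(s["frame"][v,u]) for v in range(156,190,1)])
E
```

```text
0.088 [290.1177886  182.01058629]
0.092 [290.23564832 180.73893331]
0.138 [291.66389305 165.30887464]
0.141 [291.76195491 164.24810591]
[(np.uint8(233), np.uint8(227), np.uint8(216)), (np.uint8(234), np.uint8(227), np.uint8(219)), (np.uint8(237), np.uint8(229), np.uint8(220)), (np.uint8(237), np.uint8(223), np.uint8(205)), (np.uint8(244), np.uint8(216), np.uint8(169)), (np.uint8(246), np.uint8(213), np.uint8(152)), (np.uint8(246), np.uint8(210), np.uint8(147)), (np.uint8(246), np.uint8(210), np.uint8(150)), (np.uint8(245), np.uint8(208), np.uint8(148)), (np.uint8(245), np.uint8(207), np.uint8(147)), (np.uint8(244), np.uint8(207), np.uint8(145)), (np.uint8(242), np.uint8(202), np.uint8(142)), (np.uint8(231), np.uint8(185), np.uint8(130)), (np.uint8(177), np.uint8(139), np.uint8(99)), (np.uint8(140), np.uint8(108), np.uint8(76)), (np.uint8(140), np.uint8(110), np.uint8(78)), (np.uint8(138), np.uint8(108), np.uint8(76)), (np.uint8(141), np.uint8(108), np.uint8(78)), (np.uint8(139), np.uint8(108), np.uint8(75)), (np.uint8(138), np.uint8(107), np.uint8(76)), (np.uint8(142), np.uint8(110), np.uint8(79)), (np.uint8(140), np.uint8(108), np.uint8(78)), (np.uint8(142), np.uint8(111), np.uint8(81)), (np.uint8(141), np.uint8(108), np.uint8(77)), (np.uint8(142), np.uint8(111), np.uint8(78)), (np.uint8(142), np.uint8(112), np.uint8(81)), (np.uint8(143), np.uint8(113), np.uint8(83)), (np.uint8(147), np.uint8(125), np.uint8(107)), (np.uint8(147), np.uint8(139), np.uint8(135)), (np.uint8(139), np.uint8(136), np.uint8(136)), (np.uint8(154), np.uint8(149), np.uint8(153)), (np.uint8(202), np.uint8(197), np.uint8(200)), (np.uint8(222), np.uint8(218), np.uint8(220)), (np.uint8(226), np.uint8(222), np.uint8(223))]
```

The measured head top is about 1 px (2–3 mm) higher than predicted, which is within calibration error. A light tap with shut fingers will confirm whether it is seated.

```bash
python3 -m inch '[{"slide":[0.04,0,0],"yaw":0},{"slide":[0.08,0,0],"yaw":0},{"slide":[0.114,0,0],"yaw":0},{"slide":[0.114,0,-0.02],"yaw":0},{"slide":[0.114,0,-0.05],"yaw":0},{"slide":[0.114,0,-0.08],"yaw":0},{"slide":[0.114,0,-0.1],"yaw":0},{"slide":[0.114,0,-0.11],"yaw":0},{"slide":[0.114,0,-0.11],"yaw":0}]' 255
python3 -m inch '[{"slide":[0,0,-0.002],"yaw":0},{"slide":[0,0,-0.004],"yaw":0},{"slide":[0,0,-0.006],"yaw":0},{"slide":[0,0,-0.006],"yaw":0}]'
```

```text
clock: 19.08
position: [0.5769, -0.0046, 0.1516]
ee_rot: [0.559, 0.829, -0.0, -0.002]
ft_force: [-0.2, 1.0, 0.4]
grip_width: 0.001
grasp_force: 0.0
clock: 19.42
position: [0.578, -0.0047, 0.1493]
ee_rot: [0.559, 0.829, 0.0, 0.001]
ft_force: [-0.1, -1.1, 0.6]
grip_width: -0.001
grasp_force: 0.0
```

```bash
python3 -m inch '[{"slide":[-0.002,0,-0.001],"yaw":0},{"slide":[-0.002,0,-0.003],"yaw":0},{"slide":[-0.002,0,-0.003],"yaw":0}]'
```

```text
clock: 19.67
position: [0.5779, -0.0047, 0.149]
ee_rot: [0.559, 0.829, 0.002, 0.003]
ft_force: [-0.5, -0.3, 18.6]
grip_width: 0.002
grasp_force: 9.5
```

Contact came at tip height 0.138, exactly the fully-home head height. I retreat and hand in.

```bash
python3 -m inch '[{"slide":[0,0,0.03],"yaw":0},{"slide":[0,0,0.07],"yaw":0},{"slide":[0,0,0.11],"yaw":0},{"slide":[0,0,0.12],"yaw":0},{"slide":[-0.04,0,0.12],"yaw":0},{"slide":[-0.08,0,0.12],"yaw":0},{"slide":[-0.1,0,0.12],"yaw":0},{"slide":[-0.1,0,0.12],"yaw":0},{"slide":[-0.1,0,0.12],"yaw":0}]'
python3 - <<'E'
from h import *
s=snap("scene","s8.png");a=load("s7.png")
d=np.abs(s["frame"].astype(int)-a["frame"]).sum(2);print("changed px near pin",(d[150:230,250:420]>90).sum())
print(hand_in())
E
```

```text
clock: 20.42
position: [0.4749, -0.0051, 0.2661]
ee_rot: [0.559, 0.829, -0.0, 0.001]
ft_force: [1.3, -0.2, 0.6]
grip_width: -0.004
grasp_force: 0.0
changed px near pin 0
the job is handed in; nothing more can be done
None
```

The job is handed in after 20.4 s of robot time: the stick stands in the tube, and the lock pin is fully home through bracket and lug (its top measured 138 mm, as it should be). The bowl is still on the wheel, and the short pin, jar and cup were not touched.

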